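# Pack, close and clamp the pull-out vanity tray

### The arm

A 7-joint arm with a two-finger parallel gripper is mounted at the origin on the work surface. World frame = base frame: x ahead of the robot, y to its left, z up, the work surface at z = 0. Lengths are in m, angles in rad, forces in N, time in s.
With the tool pointing down it reaches from about 0.35 to 0.9 m from the base axis. Payload 7.2 kg.
Tool frame: the origin (TCP) lies at the very end of the fingers, on their centre line; the grasp point (between the pads) lies 19 mm behind it; z points along the fingers, y is the line along which they close (so a half turn about z gives the same grasp; the last joint's range is limited). The gripper opens to 88 mm and grips with 3 to 60 N. Pads are 20 mm wide; open, the fingers measure 115 mm over their backs; the gripper's body (75 mm by 178 mm) begins 61 mm behind the grasp point.
Start: joints at [1.144, 0.411, -0.013, 1.596, 0.006, 1.134, -0.082], TCP at [0.219, -0.585, 0.223] pointing down, gripper open.
Joint ranges: [-2.95, 2.95], [-0.29, 1.99], [-1.47, 1.44], [0.14, 2.54], [-1.03, 4.17], [0.13, 1.85], [-2.86, 2.86]. Speed limits (rad/s): [2.39, 2.39, 3.01, 3.01, 3.14, 3.14, 3.14].

### API

Orientations are given as a unit quaternion [x, y, z, w].
In Python, from cell import sense, get_image, calibration, sign_off gives the robot as it stands. The module is installed in compiled form; this text tells all that it offers.
- The arm moves only by the tool carry_out, never from a script. Its argument "series" is a list that holds one entry, the list of rows, each a list of 6 numbers: the shift along the tool's x, y, z in cm, then the turn, a rotation vector about the tool's x, y, z in degrees. In form: [[[dx, dy, dz, ax, ay, az], ...]]. A call has 1 to 20 rows; each row shifts and turns the commanded pose from where the row before left it, along the tool's axes as they then stand; what a row does not reach is not made up. A row lasts 1/10 s, in which the tool goes at most 50 mm and 8.59 degrees, less where a joint would pass 70% of its speed; a pose out of reach is approached as far as the arm can. A call is refused whole if a number of a shift passes 5 or a number of a turn 8.59, either way. A call with a gripper value outside its range is refused whole. "claw" is the opening, from 0 (shut) to 1 (fully open), set as the call begins (left out, the last holds). The fingers move at their own pace and stop on an object; the grip force is fixed at half the most. Time passes only in rows, so rows that do not move let the fingers close. It gives the time, the measured TCP pose, the force, the opening and the grip force at its end, in the units of the state.
- sense(): the state, without advancing time (a new reading comes with each control period).
- get_image(name): name is "side" or "top" or "wrist"; returns (picture, depth): 480x640x3 uint8, red, green, blue; 480x640 float32, m along the optical axis (not along the pixel's ray), 0 where there is no reading.
- calibration(name): a dict with "fx", "fy", "cx", "cy" (pixels), "k1" (the pictures are not rectified: a ray, as slopes to the right and down, at radius r is drawn at 1 + k1 r^2 times it, then the intrinsics apply), "world_to_cam" (4x4, takes a point from world to camera coordinates). Camera axes: x right, y up, looking along -z (the intrinsics and any distortion apply to the point x, -y, -z); pixel columns grow to the right and rows downward; lengths in m; the calibration is good to about 2 mm. A picture is of the moment at which its call begins: read the wrist's pose just before it. calibration takes no time and is no camera call; for the wrist camera it gives the pose at the moment of the call.
- sign_off(): hands the job in; it is judged then, once.
The state is a dict: "time_s": time; "joint_pos": joint angles; "joint_vel": joint speeds; "joint_efforts": joint torques, N m; "tcp_pos": TCP position; "eef_rot": TCP orientation; "force": force on the tool from outside, world axes, zero at the start; "ft_torque": the same for the moment, N m; "gripper_width": finger opening in m; "grasp_force": force on a finger pad.
Only numpy, scipy, OpenCV 4.12 (cv2) and the standard library are available. Lean on these libraries where they do the work, as an engineer would, in place of code of your own. Each camera call takes 0.05 s, during which the arm holds its last target. There are 200 camera calls.

### The job

Put every toiletry lying loose on the vanity to the robot's left of the tray (whichever are there of comb, capped jar, soap bar, nail brush and floss case) into the open pull-out tray, low enough for the lid to shut. Then lower the tray's hinged lid fully closed, slide the tray back until it is fully home against its end stop, and last turn the clamp knob clockwise until it is fully tight. Leave the toothbrush holder, the tumbler and the soap dish as they stand.

Things in the scene. Friction and masses are not known exactly. Their poses are not given: they have to be found in the camera images.
- base: Fixed runner base of the tray, a metal plate 12 mm thick and 300 x 265 mm in plan with two low side rails (24 mm high) and at its far end a 40 mm high end stop. Origin on the worktop under the centre of the tray when the tray is home; x points from the front of the tray to its back (the way the tray is pushed home), y to the tray's left, z up.
- tray_in (a point): Centre of the inner floor of the sliding tray, axes as the base, 19 mm above the worktop. The tray is an open grey box 180 mm (x) by 250 mm (y) outside, walls and floor 5 mm, inside 170 x 240 x 63 mm deep; its rim is 82 mm above the worktop, its front face 90 mm to -x of this point.
- tray (a joint): How far the tray is pulled out along -x of the base, m: 0 is fully home, 0.085 fully out; it starts 0.05 to 0.08 out. It slides with about 4 N of friction and stays where it is left.
- lid_hinge (a point): On the lid's hinge line, at the middle of the tray's back (+x) rim, 90 mm to +x of the tray's centre and 82.5 mm above the worktop. Its axes turn with the lid (parallel to the base's when shut). The lid is a flat wooden board 180 x 250 x 8 mm whose underside passes through the hinge line; shut, it lies on the rim and its front edge is flush with the tray's front face.
- lid (a joint): Lid angle, rad: 0 shut, 1.57 standing upright, 1.75 widest. It starts at 1.5 to 1.7. The hinge is stiff (0.2 N m of friction): the lid stays at any angle and must be moved all the way down.
- lid_handle (a point): Centre of the small steel knob (22 mm across, its top 14 mm above the lid's outer face) on the lid's middle line, 140 mm from the hinge, 40 mm from the lid's front edge. It is on the upper face when the lid is shut, on the back (+x) face when it stands open.
- clamp_grip (a point): Grip point of the clamp knob, on its vertical axis, 97 mm above the worktop, 80 mm to -x and 165 mm to -y of the base's origin, on a steel block beside the tray. The knob is a disc 44 mm across with an upright bar grip on it, 42 mm long, 14 mm thick and 32 mm tall (top 104 mm above the worktop). The bar lies along this point's x axis, which turns with the knob.
- clamp (a joint): Clamp knob angle, rad, growing clockwise seen from above: at 0 the bar lies along the base's x axis; 1.4 is the stop, fully tight. It starts at 0 to 0.25, loose. About 0.08 N m of friction; it stays where it is left.
- comb: Black hard plastic comb lying flat, 115 (x) x 30 (y) x 8 mm, 30 g. Origin: centre of its underside; z up as it starts. May be absent.
- jar: Squat frosted glass jar with its metal cap screwed on (one piece), 60 mm across, 40 mm tall, 120 g. Origin: centre of its underside; z up as it starts. May be absent.
- soap: Bar of soap, 75 (x) x 48 (y) x 22 mm, 90 g. Origin: centre of its underside; z up as it starts. May be absent.
- brush: Wooden nail brush lying bristles down, 75 (x) x 34 (y) x 28 mm, 60 g; the wooden back is the upper 15 mm, the bristle block below (rigid) 66 x 30 mm. Origin: centre of its underside; z up as it starts. May be absent.
- floss: White plastic dental floss case, 52 (x) x 40 (y) x 18 mm, 40 g. Origin: centre of its underside; z up as it starts. May be absent.
- holder: White ceramic toothbrush holder, an open cup 72 mm across, 100 mm tall, with two toothbrushes standing in it to 180 mm. Origin: centre of its underside. Bystander.
- tumbler: Chrome tumbler, 72 mm across, 85 mm tall. Origin: centre of its underside. Bystander.
- dish: Clear soap dish, 85 x 120 x 22 mm. Origin: centre of its underside. Bystander.

How it is judged:
On the way, in this order (a step that is already met when the one before it is completed fails the run):
1. every toiletry present lies inside the tray (x of comb in the frame of tray_in between -0.085 and 0.085 m and y of comb in the frame of tray_in between -0.12 and 0.12 m and z of comb in the frame of tray_in between -0.006 and 0.06 m and x of jar in the frame of tray_in between -0.085 and 0.085 m and y of jar in the frame of tray_in between -0.12 and 0.12 m and z of jar in the frame of tray_in between -0.006 and 0.06 m and x of soap in the frame of tray_in between -0.085 and 0.085 m and y of soap in the frame of tray_in between -0.12 and 0.12 m and z of soap in the frame of tray_in between -0.006 and 0.06 m and x of brush in the frame of tray_in between -0.085 and 0.085 m and y of brush in the frame of tray_in between -0.12 and 0.12 m and z of brush in the frame of tray_in between -0.006 and 0.06 m and x of floss in the frame of tray_in between -0.085 and 0.085 m and y of floss in the frame of tray_in between -0.12 and 0.12 m and z of floss in the frame of tray_in between -0.006 and 0.06 m and linear speed of each of comb, jar, soap, brush, floss below 0.03 m/s), for 0.3 s.
2. the lid is shut over them (x of comb in the frame of tray_in between -0.085 and 0.085 m and y of comb in the frame of tray_in between -0.12 and 0.12 m and z of comb in the frame of tray_in between -0.006 and 0.06 m and x of jar in the frame of tray_in between -0.085 and 0.085 m and y of jar in the frame of tray_in between -0.12 and 0.12 m and z of jar in the frame of tray_in between -0.006 and 0.06 m and x of soap in the frame of tray_in between -0.085 and 0.085 m and y of soap in the frame of tray_in between -0.12 and 0.12 m and z of soap in the frame of tray_in between -0.006 and 0.06 m and x of brush in the frame of tray_in between -0.085 and 0.085 m and y of brush in the frame of tray_in between -0.12 and 0.12 m and z of brush in the frame of tray_in between -0.006 and 0.06 m and x of floss in the frame of tray_in between -0.085 and 0.085 m and y of floss in the frame of tray_in between -0.12 and 0.12 m and z of floss in the frame of tray_in between -0.006 and 0.06 m and value of joint lid below 0.04 rad), for 0.2 s.
3. the closed tray is slid home (value of joint lid below 0.04 rad and value of joint tray below 0.005 m), for 0.2 s.
4. the clamp knob is tight (all of step 3 and value of joint clamp above 1.2 rad), for 0.2 s.
At the end, for the whole second after the job is handed in: Every toiletry present is inside the tray (origin between its walls and less than 60 mm above its floor) and at rest, the lid is within 0.04 rad of shut, the tray within 5 mm of home, and the clamp knob turned past 1.2 rad (all of step 1 and all of step 4); the robot touches nothing.
It fails at once if the toothbrush holder is shifted more than 40 mm or tipped over (distance of holder from where it was at the start of the episode above 0.04 m or angle between holder's own z axis and vertical above 0.5 rad).
It fails at once if the tumbler is shifted more than 40 mm or tipped over (distance of tumbler from where it was at the start of the episode above 0.04 m or angle between tumbler's own z axis and vertical above 0.5 rad).
It fails at once if the soap dish is shifted more than 40 mm or tipped over (distance of dish from where it was at the start of the episode above 0.04 m or angle between dish's own z axis and vertical above 0.5 rad).
Of comb, jar, soap, brush, floss only 3 to 5 are there at a start; the rules pass over those that are not, and their reading is None.
At some moment in a run one of comb, jar, soap, brush, floss may be knocked a few centimetres aside while the robot is not near it.
Once in a run the grip may slacken for a moment while it holds something.
It also fails if it takes over 210 s, if anything falls off the work surface, if the arm or the gripper's body presses on something with over 40 N, if the wrist force passes 120 N, or if a joint passes its speed limit or range.

## Working session

There is one attempt and no reset: what is moved stays moved. The work goes in short steps, Python scripts to look and compute and a tool call to move; the robot and the scene stay as the last step left them, time stands still between calls to the robot, and variables do not carry over. Pictures are saved under pics/ and viewed, at most 14 in all, crops included, and the job is handed in when it is done.

Besides the shell and the picture viewer there is one more tool, called after ">>>" by a JSON object that holds its "name" and its "arguments", one argument or row to a line. carry_out: Moves the arm, as the interface text tells. Its arguments: {"type":"object","properties":{"series":{"type":"array"},"claw":{"type":"number"}},"required":["series"]}

```bash
mkdir -p pics; cat > h.py <<'E'
import numpy as np, cv2
from cell import sense, get_image, calibration
from scipy.spatial.transform import Rotation as R
def snap(n,f=None):
    c=calibration(n); im,d=get_image(n)
    if f: cv2.imwrite('pics/'+f,im[:,:,::-1])
    return c,im,d
def world(c,uv,d=None,z=None):
    """uv Nx2 pixels -> world points, by depth d or on plane z"""
    uv=np.asarray(uv,float).reshape(-1,1,2)
    K=np.array([[c['fx'],0,c['cx']],[0,c['fy'],c['cy']],[0,0,1]])
    s=cv2.undistortPoints(uv,K,np.array([c['k1'],0,0,0.]))[:,0]
    ray=np.c_[s[:,0],-s[:,1],-np.ones(len(s))]
    T=np.linalg.inv(np.array(c['world_to_cam'])); o=T[:3,3]; r=ray@T[:3,:3].T
    t=np.asarray(d).reshape(-1) if d is not None else (z-o[2])/r[:,2]
    return o+r*t[:,None]
def cloud(c,d):
    v,u=np.mgrid[0:480,0:640]
    P=world(c,np.c_[u.ravel(),v.ravel()],d=d.ravel()); P[d.ravel()==0]=np.nan
    return P.reshape(480,640,3)
E
python3 - <<'E'
from h import *
for n in('top','side'):
    c,im,d=snap(n,n+'0.png'); print(n,np.linalg.inv(c['world_to_cam'])[:3].round(3).tolist(),c['fx'],c['k1'],(d>0).mean())
s=sense(); print(s)
E
```

```text
top [[-0.024, 0.979, -0.202, 0.393], [-1.0, -0.024, -0.0, -0.006], [-0.005, 0.201, 0.979, 1.128]] 435.61128788505215 -0.05090306584216459 0.9958756510416666
side [[-0.999, 0.002, -0.036, 0.554], [-0.03, -0.592, 0.805, 0.851], [-0.02, 0.806, 0.592, 0.72]] 505.19517998134 -0.08083980300530733 0.9960872395833333
{'time_s': 0.1, 'joint_pos': array([ 1.14377168,  0.41179458, -0.01268623,  1.59693018,  0.0055835 ,
        1.1343182 , -0.08222314]), 'joint_vel': array([ 1.03412883e-03, -7.24206827e-04,  6.80042639e-04, -2.16758792e-03,
       -2.86192303e-05,  1.31045800e-04,  6.27844343e-04]), 'joint_efforts': array([ 3.96151401e-03, -5.89087665e+01,  6.44639991e-01, -2.91701388e+01,
       -5.36161498e-02,  1.45079001e-02,  3.30126932e-05]), 'tcp_pos': array([ 0.21928175, -0.58479215,  0.22192145]), 'eef_rot': array([ 9.83951140e-01,  1.78436696e-01, -1.72850659e-04, -6.86011529e-04]), 'force': array([ 0.25660436, -0.0145752 , -0.50053023]), 'ft_torque': array([ 0.00546283, -0.01083033, -0.02100398]), 'grasp_force': 0.0, 'gripper_width': 0.0878332394252741}
```

```bash
ls -la pics
```

```text
total 668
drwxr-xr-x 2 agent agent   4096 Nov 30 05:18 .
drwxr-xr-x 3 agent agent   4096 Nov 30 05:18 ..
-rw-r--r-- 1 agent agent 356263 Nov 30 05:18 side0.png
-rw-r--r-- 1 agent agent 318970 Nov 30 05:18 top0.png
```

View pics/top0.png

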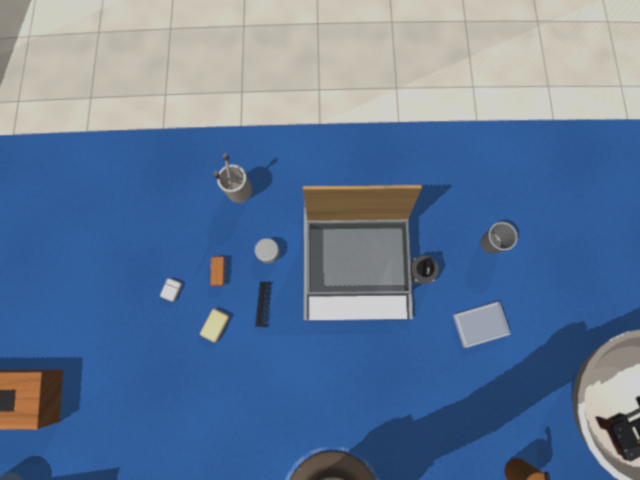

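View pics/side0.png

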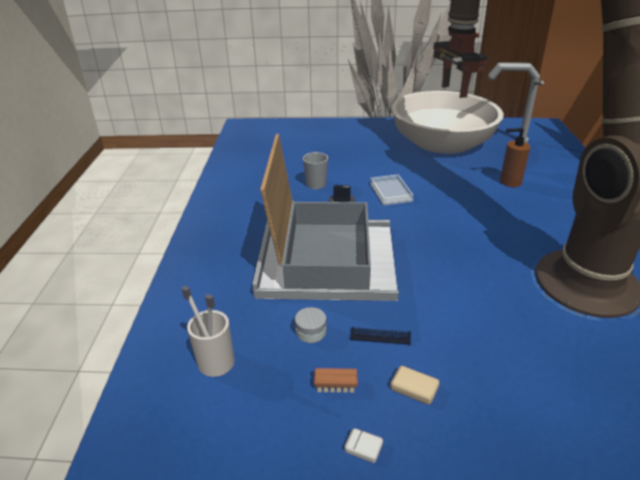

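All five toiletries are present. In the top view: floss (171,290), brush (218,271), jar (266,250), soap (214,325), comb (263,304). The tray interior is about (310–408, 222–290), the clamp knob (426,268), the holder (235,185), the tumbler (498,237) and the dish (481,324).

```bash
cat >> h.py <<'E'
def items(verbose=True,pic=None,ymin=.0,rng=(140,290,225,350)):
    """toiletries on the worktop from the top camera: centre at top face, long-axis angle"""
    c,im,d=snap('top',pic); P=cloud(c,d)
    hsv=cv2.cvtColor(im,cv2.COLOR_RGB2HSV)
    H,S,V=[hsv[...,i].astype(int) for i in range(3)]
    m=(~((H>100)&(H<125)&(S>120)&(V>40))).astype(np.uint8)
    m|=(V<35).astype(np.uint8)
    a=np.zeros_like(m); u0,u1,v0,v1=rng; a[v0:v1,u0:u1]=m[v0:v1,u0:u1]
    n,l,st,ce=cv2.connectedComponentsWithStats(a)
    out=[]
    for i in range(1,n):
        if st[i,4]<60: continue
        k=(l==i); z=np.nanpercentile(P[k][:,2],70)
        cnt=cv2.findContours(k.astype(np.uint8),cv2.RETR_EXTERNAL,cv2.CHAIN_APPROX_NONE)[0][0][:,0]
        W=world(c,cnt,z=max(z,.004)); r=cv2.minAreaRect((W[:,:2]*1000).astype(np.float32))
        (cx,cy),(w,h),an=r
        if w<h: an+=90; w,h=h,w
        out.append((ce[i],st[i,4],z,cx/1000,cy/1000,w,h,an%180,im[k].mean(0)))
        if verbose: print('px',ce[i].round(0),'n',st[i,4],'z %.3f  xy %.3f %.3f  size %.0f x %.0f  long-axis %.0f deg'%(z,cx/1000,cy/1000,w,h,an%180),im[k].mean(0).round())
    return c,im,d,P,out
E
python3 - <<'E'
from h import *
c,im,d,P,o=items()
# table check
print('table z',np.nanmedian(P[360:400,200:300,2]),np.nanstd(P[360:400,200:300,2]), 'yaw tool', R.from_quat(sense()['eef_rot']).as_matrix().round(3).tolist())
def st(name,u0,u1,v0,v1,z0,z1):
    Q=P[v0:v1,u0:u1].reshape(-1,3); Q=Q[(Q[:,2]>z0)&(Q[:,2]<z1)]
    r=cv2.minAreaRect((Q[:,:2]*1000).astype(np.float32)); print(name,len(Q),r, Q.min(0).round(3),Q.max(0).round(3))
st('floor',295,425,200,330,.012,.027)
st('rim',300,420,205,330,.074,.09)
st('lid',295,430,180,225,.11,.3)
st('knobtop',410,445,250,290,.095,.115)
st('knobdisc',408,445,250,290,.06,.08)
st('base',295,425,220,330,.004,.016)
st('holder',210,255,150,205,.09,.11); st('tumbler',475,520,215,255,.07,.1)
E
```

```text
px [267. 250.] n 534 z 0.040  xy 0.603 0.151  size 65 x 64  long-axis 180 deg [147. 151. 155.]
px [217. 271.] n 461 z 0.028  xy 0.555 0.279  size 77 x 40  long-axis 179 deg [150. 103.  75.]
px [171. 289.] n 387 z 0.018  xy 0.511 0.402  size 57 x 47  long-axis 155 deg [167. 170. 176.]
px [262. 302.] n 365 z 0.008  xy 0.470 0.165  size 112 x 27  long-axis 174 deg [40. 46. 58.]
px [214. 325.] n 668 z 0.022  xy 0.418 0.285  size 79 x 54  long-axis 153 deg [177. 173. 145.]
table z 5.315160940355668e-05 0.002114551116177693 yaw tool [[0.936, 0.351, -0.001], [0.351, -0.936, 0.001], [-0.0, -0.001, -1.0]]
floor 7519 ((572.6561889648438, -87.1292724609375), (291.4295654296875, 294.58380126953125), 88.74234771728516) [ 0.424 -0.232  0.012] [0.723 0.062 0.027]
rim 974 ((575.7891235351562, -90.76762390136719), (274.3743591308594, 183.28311157226562), 89.20631408691406) [ 0.483 -0.228  0.074] [0.669 0.048 0.09 ]
lid 3460 ((681.5018310546875, -78.78350067138672), (250.28643798828125, 28.811006546020508), 89.37029266357422) [ 0.666 -0.204  0.11 ] [0.696 0.046 0.264]
knobtop 111 ((542.7992553710938, -241.77572631835938), (14.227652549743652, 41.20892333984375), 81.39823913574219) [ 0.522 -0.251  0.095] [ 0.564 -0.233  0.109]
knobdisc 474 ((537.721923828125, -237.05686950683594), (76.97077178955078, 95.76976776123047), 86.55950927734375) [ 0.492 -0.276  0.06 ] [ 0.588 -0.196  0.08 ]
base 2946 ((542.0068359375, -87.65818786621094), (339.4841003417969, 282.41357421875), 89.57728576660156) [ 0.401 -0.258  0.004] [0.684 0.083 0.016]
holder 219 ((778.05517578125, 231.09373474121094), (70.12250518798828, 70.05889129638672), 3.881570339202881) [0.743 0.196 0.09 ] [0.813 0.266 0.11 ]
tumbler 267 ((616.67578125, -435.4734802246094), (70.27950286865234, 71.46786499023438), 2.282470464706421) [ 0.581 -0.472  0.07 ] [ 0.652 -0.4    0.09 ]
```

>>> {"name": "carry_out", "arguments": {
  "series": [
    [[0, 0, -1, 0, 0, -8], [0, 0, -1, 0, 0, -8], [0, 0, -1, 0, 0, -8], [0, 0, -1, 0, 0, -8], [0, 0, -1, 0, 0, -8], [0, 0, -1, 0, 0, -8], [0, 0, -1, 0, 0, -8], [0, 0, -1, 0, 0, -8], [0, 0, -1, 0, 0, -8], [0, 0, -1, 0, 0, -8], [0, 0, -1, 0, 0, -8], [0, 0, -1, 0, 0, -8], [0, 0, 0, 0, 0, -8], [0, 0, 0, 0, 0, -8], [0, 0, 0, 0, 0, -8], [0, 0, 0, 0, 0, -8], [0, 0, 0, 0, 0, -8], [0, 0, 0, 0, 0, -8], [0, 0, 0, 0, 0, -8], [0, 0, 0, 0, 0, -7.5]]
  ],
  "claw": 1
}}

```text
time_s: 2.15
tcp_pos: [0.2193, -0.5851, 0.3423]
eef_rot: [-0.003, 1.0, 0.0, -0.0]
force: [-0.7, 0.3, 0.2]
gripper_width: 0.0873
grasp_force: 0.0
```

```bash
cat >> h.py <<'E'
def plan(x,y,z,yaw):
    """tool-frame shift (cm) and turn (deg): turn first, then shift"""
    s=sense(); M=R.from_quat(s['eef_rot']).as_matrix(); p=s['tcp_pos']
    th=np.degrees(np.arctan2(M[1,0],M[0,0])); az=(th-yaw+180)%360-180
    X=np.array([np.cos(np.radians(yaw)),np.sin(np.radians(yaw)),0]); Z=np.array([0,0,-1.]); Y=np.cross(Z,X)
    D=(np.array([x,y,z])-p)*100
    print('t %.1f tcp'%s['time_s'],p.round(4),'yaw %.1f tilt'%th,M[:,2].round(3),'az %.1f shift %.2f %.2f %.2f'%(az,D@X,D@Y,D@Z),'F',s['force'].round(1),'w %.4f'%s['gripper_width'],'q1,7',s['joint_pos'][[0,6]].round(2))
E
python3 -c "
from h import *; plan(.555,.281,.30,180)"
```

```text
t 2.1 tcp [ 0.2193 -0.5851  0.3423] yaw -179.6 tilt [-0.     0.001 -1.   ] az 0.4 shift -33.57 86.61 4.23 F [-0.7  0.3  0.2] w 0.0873 q1,7 [1.5  2.56]
```

>>> {"name": "carry_out", "arguments": {
  "series": [
    [[-3.4, 3.4, 0, 0, 0, 0], [-3.4, 3.4, 0, 0, 0, 0], [-3.4, 3.4, 0, 0, 0, 0], [-3.4, 3.4, 0, 0, 0, 0], [-3.4, 3.4, 0, 0, 0, 0], [-3.4, 3.4, 0, 0, 0, 0], [-3.4, 3.4, 0, 0, 0, 0], [-3.4, 3.4, 0, 0, 0, 0], [-3.4, 3.4, 0, 0, 0, 0], [-3, 3.4, 0, 0, 0, 0], [0, 4.5, 0, 0, 0, 0], [0, 4.5, 0, 0, 0, 0], [0, 4.5, 0, 0, 0, 0], [0, 4.5, 0, 0, 0, 0], [0, 4.5, 0, 0, 0, 0], [0, 4.5, 0, 0, 0, 0], [0, 4.5, 0, 0, 0, 0], [0, 4.5, 0, 0, 0, 0], [0, 4.5, 0, 0, 0, 0], [0, 4.5, 0, 0, 0, 0]]
  ]
}}

```text
time_s: 4.15
tcp_pos: [0.5544, 0.2065, 0.3425]
eef_rot: [-0.0, 1.0, -0.0, -0.0]
force: [0.5, -0.2, 0.1]
gripper_width: 0.0877
grasp_force: 0.0
```

```bash
python3 -c "
from h import *; plan(.470,.167,.003,174)
snap('wrist','w1.png')"
```

```text
t 4.2 tcp [0.5544 0.2065 0.3425] yaw -180.0 tilt [-0. -0. -1.] az 6.0 shift 7.98 -4.82 33.95 F [ 0.5 -0.2  0.1] w 0.0877 q1,7 [0.16 0.88]
```

View pics/w1.png

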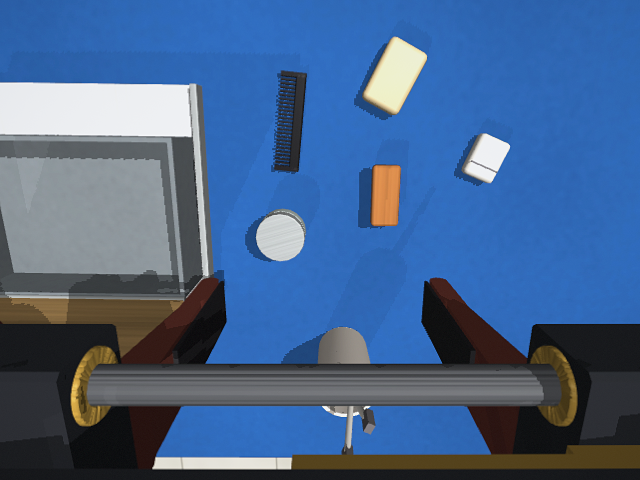

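The wrist view shows every item clearly: comb (290,120), soap (395,76), brush (385,195), jar (281,236), floss (485,158). I'll refine the positions from it.

```bash
cat >> h.py <<'E'
def wr(f=None,vmax=275,umin=215,zt=None):
    """items on the worktop seen by the wrist camera, by depth height and colour"""
    c,im,d=snap('wrist',f); P=cloud(c,d)
    hsv=cv2.cvtColor(im,cv2.COLOR_RGB2HSV); H,S,V=[hsv[...,i].astype(int) for i in range(3)]
    m=(~((H>100)&(H<125)&(S>150)))&(P[...,2]>.003)&(P[...,2]<.06)
    m[vmax:]=0; m[:,:umin]=0
    m=cv2.morphologyEx(m.astype(np.uint8),cv2.MORPH_OPEN,np.ones((3,3)))
    n,l,st,ce=cv2.connectedComponentsWithStats(m)
    for i in range(1,n):
        if st[i,4]<300: continue
        k=l==i; z=np.nanpercentile(P[k][:,2],80)
        kt=k&(P[...,2]>z-.006)
        (cx,cy),(w,h),an=cv2.minAreaRect((P[kt][:,:2]*1000).astype(np.float32))
        if w<h: an+=90; w,h=h,w
        print('px',ce[i].round(0),'n',st[i,4],'z %.3f xy %.3f %.3f size %.0f x %.0f axis %.0f'%(z,cx/1000,cy/1000,w,h,an%180),im[k].mean(0).round())
    return c,im,d,P
E
python3 - <<'E'
from h import *
c,im,d,P=wr()
print('table',np.nanmedian(P[10:40,230:270,2]))
plan(.470,.165,.003,174)
E
```

```text
px [386.  79.] n 2907 z 0.022 xy 0.420 0.287 size 75 x 48 axis 153 [229. 226. 192.]
px [287. 123.] n 1137 z 0.008 xy 0.471 0.166 size 115 x 29 axis 174 [45. 45. 48.]
px [476. 161.] n 1483 z 0.018 xy 0.512 0.404 size 52 x 39 axis 157 [220. 221. 221.]
px [376. 198.] n 1709 z 0.028 xy 0.557 0.282 size 75 x 34 axis 180 [207. 134.  75.]
px [272. 236.] n 2037 z 0.040 xy 0.606 0.154 size 59 x 59 axis 43 [197. 202. 203.]
table -0.0009865037678424837
t 4.2 tcp [0.5521 0.2126 0.3425] yaw -179.4 tilt [-0.001  0.004 -1.   ] az 6.6 shift 7.67 -5.59 33.95 F [-0.3  1.1 -0.3] w 0.0878 q1,7 [0.16 0.89]
```

>>> {"name": "carry_out", "arguments": {
  "series": [
    [[1, -0.6, 2, 0, 0, 6], [1, -0.6, 2, 0, 0, 0], [1, -0.6, 3, 0, 0, 0], [1, -0.6, 3, 0, 0, 0], [1, -0.6, 3, 0, 0, 0], [1, -0.6, 3, 0, 0, 0], [1, -0.6, 3, 0, 0, 0], [1, -0.6, 3, 0, 0, 0], [0, 0, 3, 0, 0, 0], [0, 0, 2, 0, 0, 0], [0, 0, 1, 0, 0, 0], [0, 0, 0.5, 0, 0, 0], [0, 0, 0, 0, 0, 0], [0, 0, 0, 0, 0, 0], [0, 0, 0, 0, 0, 0]]
  ],
  "claw": 0.7
}}

```text
time_s: 5.75
tcp_pos: [0.4713, 0.1648, 0.0585]
eef_rot: [0.052, 0.999, 0.0, 0.001]
force: [-0.5, 0.1, -0.6]
gripper_width: 0.061
grasp_force: 0.0
```

```bash
python3 - <<'E'
from h import *
plan(.471,.166,.003,174)
wr()
E
```

```text
t 5.8 tcp [0.4713 0.1648 0.0585] yaw 174.1 tilt [ 0.002  0.    -1.   ] az 0.1 shift 0.05 0.12 5.55 F [-0.5  0.1 -0.6] w 0.0610 q1,7 [0.13 0.59]
px [553. 146.] n 15568 z 0.021 xy 0.420 0.287 size 74 x 47 axis 153 [216. 210. 170.]
px [328. 216.] n 4615 z 0.007 xy 0.446 0.168 size 64 x 30 axis 174 [36. 36. 38.]
```

Comb confirmed in place. Descend and grip.

>>> {"name": "carry_out", "arguments": {
  "series": [
    [[0, 0.1, 1.5, 0, 0, 0], [0, 0, 1.5, 0, 0, 0], [0, 0, 1.2, 0, 0, 0], [0, 0, 0.8, 0, 0, 0], [0, 0, 0.4, 0, 0, 0], [0, 0, 0, 0, 0, 0], [0, 0, 0, 0, 0, 0]]
  ]
}}

```text
time_s: 6.5
tcp_pos: [0.4709, 0.1658, 0.0037]
eef_rot: [0.052, 0.999, 0.0, 0.0]
force: [-0.7, 0.8, -0.9]
gripper_width: 0.0614
grasp_force: 0.0
```

>>> {"name": "carry_out", "arguments": {
  "series": [
    [[0, 0, 0, 0, 0, 0], [0, 0, 0, 0, 0, 0], [0, 0, 0, 0, 0, 0], [0, 0, 0, 0, 0, 0], [0, 0, 0, 0, 0, 0], [0, 0, 0, 0, 0, 0], [0, 0, 0, 0, 0, 0]]
  ],
  "claw": 0
}}

```text
time_s: 7.2
tcp_pos: [0.4709, 0.1655, 0.0038]
eef_rot: [0.052, 0.999, -0.0, 0.0]
force: [-0.7, 0.1, 2.8]
gripper_width: 0.0296
grasp_force: 30.0
```

>>> {"name": "carry_out", "arguments": {
  "series": [
    [[0, 0, -1, 0, 0, 0], [0, 0, -2, 0, 0, 0], [0, 0, -3, 0, 0, 0], [0, 0, -3, 0, 0, -6], [0, 0, -3, 0, 0, 0], [-1.7, -2.7, -2.5, 0, 0, 0], [-1.7, -2.7, 0, 0, 0, 0], [-1.7, -2.7, 0, 0, 0, 0], [-1.7, -2.7, 0, 0, 0, 0], [-1.7, -2.7, 0, 0, 0, 0], [-1.7, -2.7, 0, 0, 0, 0], [0, 0, 0, 0, 0, 0], [0, 0, 0, 0, 0, 0], [0, 0, 0, 0, 0, 0]]
  ]
}}

```text
time_s: 8.6
tcp_pos: [0.5723, 0.005, 0.149]
eef_rot: [-0.001, 1.0, 0.0, -0.0]
force: [0.5, 0.8, -0.0]
gripper_width: 0.0297
grasp_force: 30.0
```

```bash
python3 - <<'E'
from h import *
plan(.573,.003,.026,180)
c,im,d=snap('top'); P=cloud(c,d)
def st(name,u0,u1,v0,v1,z0,z1):
    Q=P[v0:v1,u0:u1].reshape(-1,3); Q=Q[(Q[:,2]>z0)&(Q[:,2]<z1)]
    return Q
# side walls' inner/outer edge: front rim row near v~290, wrist view gives left wall
Q=st('rim',300,420,285,300,.076,.088); print('front rim x',np.percentile(Q[:,0],[5,50,95]).round(4))
for lo,hi in((-.18,-.12),(-.10,-.04)):
    q=Q[(Q[:,1]>lo)&(Q[:,1]<hi)]; print(lo,np.median(q[:,0]).round(4),q[:,0].min(),len(q))
Q=st('lid',295,430,180,225,.12,.25); A=np.c_[Q[:,1:],np.ones(len(Q))]; s=np.linalg.lstsq(A,Q[:,0],rcond=None)[0]; print('lid plane x=',s, 'y range',Q[:,1].min(),Q[:,1].max(),'x at z=.0825',s[1]*.0825+s[2]+s[0]*-.08)
wr()
E
```

```text
t 8.6 tcp [0.5723 0.005  0.149 ] yaw -179.9 tilt [-0.     0.001 -1.   ] az 0.1 shift -0.07 -0.20 12.30 F [ 0.5  0.8 -0. ] w 0.0297 q1,7 [0.47 1.13]
front rim x [0.487  0.4896 0.5051]
  return _methods._mean(a, axis=axis, dtype=dtype,
  ret = ret.dtype.type(ret / rcount)
Traceback (most recent call last):
ValueError: zero-size array to reduction operation minimum which has no identity
```

```bash
python3 - <<'E'
from h import *
for n in('side','top'):
    c,im,d=snap(n); P=cloud(c,d).reshape(-1,3)
    P=P[(P[:,0]>.42)&(P[:,0]<.75)&(P[:,1]>-.23)&(P[:,1]<.08)]
    r=P[(P[:,2]>.079)&(P[:,2]<.086)&(P[:,0]<.66)]
    l=r[(r[:,1]>.03)]; f=r[r[:,0]<.495]; rr=r[r[:,1]<-.185]
    print(n,'left rim y',len(l),np.percentile(l[:,1],[5,50,95]).round(4),'front x',len(f),np.percentile(f[:,0],[5,50,95]).round(4),'right',np.percentile(rr[:,1],[5,50,95]).round(4))
    if len(l)>20: print('  left rim slope',np.polyfit(l[:,0],l[:,1],1))
    fl=P[(P[:,2]>.015)&(P[:,2]<.023)]; print('  floor z',np.median(P[(P[:,0]>.52)&(P[:,0]<.6)&(P[:,1]>-.15)&(P[:,1]<-.05)][:,2]))
    q=P[(P[:,2]>.12)&(P[:,2]<.25)&(P[:,0]>.64)&(abs(P[:,1]+.08)<.12)]
    if len(q)>50: s=np.linalg.lstsq(np.c_[q[:,1:],np.ones(len(q))],q[:,0],rcond=None)[0]; print('  lid',s.round(4),'x at hinge',(s@[-.079,.0825,1]).round(4))
E
```

```text
side left rim y 203 [0.0405 0.0468 0.0503] front x 159 [0.4851 0.488  0.4917] right [-0.2013 -0.1973 -0.1901]
  left rim slope [0.00518602 0.04319514]
  floor z 0.018215908593655628
  lid [0.0134 0.1278 0.6558] x at hinge 0.6653
top left rim y 68 [0.0338 0.0447 0.0472] front x 47 [0.487  0.4893 0.4906] right [-0.2025 -0.1995 -0.1967]
  left rim slope [0.07027932 0.00767646]
  floor z 0.572245782598888
  lid [0.0123 0.1292 0.6551] x at hinge 0.6648
```

>>> {"name": "carry_out", "arguments": {
  "series": [
    [[-0.1, -0.2, 2, 0, 0, 0], [0, 0, 2, 0, 0, 0], [0, 0, 2, 0, 0, 0], [0, 0, 2, 0, 0, 0], [0, 0, 2, 0, 0, 0], [0, 0, 1.5, 0, 0, 0], [0, 0, 0.8, 0, 0, 0], [0, 0, 0, 0, 0, 0], [0, 0, 0, 0, 0, 0]]
  ]
}}

```text
time_s: 9.65
tcp_pos: [0.5744, 0.002, 0.0262]
eef_rot: [-0.001, 1.0, 0.0, 0.0]
force: [-0.5, 0.7, -0.2]
gripper_width: 0.0295
grasp_force: 30.0
```

>>> {"name": "carry_out", "arguments": {
  "series": [
    [[0, 0, 0, 0, 0, 0], [0, 0, 0, 0, 0, 0], [0, 0, 0, 0, 0, 0], [0, 0, 0, 0, 0, 0], [0, 0, -0.5, 0, 0, 0], [0, 0, -1.5, 0, 0, 0], [0, 0, -3, 0, 0, 0], [0, 0, -4, 0, 0, 0], [0, 0, -4, 0, 0, 0], [0, 0, -4, 0, 0, 0], [0, 0, -4, 0, 0, 0], [0, 0, -3, 0, 0, 0], [0, 0, 0, 0, 0, 0], [0, 0, 0, 0, 0, 0]]
  ],
  "claw": 0.46
}}

```text
time_s: 11.05
tcp_pos: [0.574, 0.0018, 0.2669]
eef_rot: [-0.001, 1.0, -0.0, 0.001]
force: [0.4, 0.2, -0.2]
gripper_width: 0.0402
grasp_force: 0.0
```

```bash
python3 - <<'E'
from h import *
plan(.606,.154,.15,180)
items(rng=(140,420,222,350)); wr()
E
```

```text
t 11.1 tcp [0.574  0.0018 0.2669] yaw -179.9 tilt [ 0.002 -0.001 -1.   ] az 0.1 shift -3.20 15.22 11.69 F [ 0.4  0.2 -0.2] w 0.0402 q1,7 [0.52 1.22]
px [356. 279.] n 14640 z 0.718  xy 0.438 -0.013  size 158 x 120  long-axis 89 deg [97. 88. 81.]
px [217. 271.] n 461 z 0.028  xy 0.555 0.279  size 77 x 41  long-axis 179 deg [164. 113.  82.]
px [171. 289.] n 388 z 0.018  xy 0.511 0.402  size 57 x 47  long-axis 155 deg [181. 183. 190.]
px [214. 325.] n 670 z 0.022  xy 0.418 0.285  size 79 x 54  long-axis 153 deg [190. 187. 158.]
px [614.  49.] n 3873 z 0.022 xy 0.422 0.286 size 72 x 48 axis 152 [192. 188. 154.]
px [293.  83.] n 9498 z 0.012 xy 0.455 -0.029 size 156 x 57 axis 89 [234. 236. 239.]
px [379. 133.] n 1213 z 0.024 xy 0.539 0.055 size 221 x 9 axis 179 [182. 187. 188.]
px [291. 197.] n 23422 z 0.019 xy 0.572 -0.037 size 162 x 159 axis 179 [111. 117. 122.]
px [594. 188.] n 2950 z 0.028 xy 0.557 0.281 size 75 x 35 axis 1 [174. 113.  64.]
px [468. 235.] n 3181 z 0.040 xy 0.606 0.153 size 59 x 59 axis 84 [176. 181. 182.]
```

>>> {"name": "carry_out", "arguments": {
  "series": [
    [[-0.8, 3.8, 0, 0, 0, 0], [-0.8, 3.8, 0, 0, 0, 0], [-0.8, 3.8, 0, 0, 0, 0], [-0.8, 3.8, 1, 0, 0, 0], [0, 0, 3, 0, 0, 0], [0, 0, 3, 0, 0, 0], [0, 0, 3, 0, 0, 0], [0, 0, 3, 0, 0, 0], [0, 0, 3, 0, 0, 0], [0, 0, 3, 0, 0, 0], [0, 0, 2.5, 0, 0, 0], [0, 0, 2, 0, 0, 0], [0, 0, 1.2, 0, 0, 0], [0, 0, 0.8, 0, 0, 0], [0, 0, 0, 0, 0, 0], [0, 0, 0, 0, 0, 0]]
  ],
  "claw": 1
}}

```text
time_s: 12.75
tcp_pos: [0.6061, 0.154, 0.0112]
eef_rot: [-0.001, 1.0, 0.0, 0.0]
force: [-1.1, 0.3, 0.2]
gripper_width: 0.0875
grasp_force: 0.0
```

>>> {"name": "carry_out", "arguments": {
  "series": [
    [[0, 0, 0, 0, 0, 0], [0, 0, 0, 0, 0, 0], [0, 0, 0, 0, 0, 0], [0, 0, 0, 0, 0, 0], [0, 0, 0, 0, 0, 0], [0, 0, 0, 0, 0, 0]]
  ],
  "claw": 0
}}

```text
time_s: 13.35
tcp_pos: [0.606, 0.1536, 0.011]
eef_rot: [-0.0, 1.0, -0.0, 0.0]
force: [-1.3, -1.3, 4.5]
gripper_width: 0.0596
grasp_force: 30.0
```

>>> {"name": "carry_out", "arguments": {
  "series": [
    [[0, 0, -1, 0, 0, 0], [0, 0, -2, 0, 0, 0], [0, 0, -3, 0, 0, 0], [0, 0, -3, 0, 0, 0], [0, 0, -3, 0, 0, 0], [0, 0, -3, 0, 0, 0], [-0.1, -3, 0, 0, 0, 0], [-0.1, -3, 0, 0, 0, 0], [-0.1, -3, 0, 0, 0, 0], [-0.1, -3, 0, 0, 0, 0], [-0.1, -3, 0, 0, 0, 0], [-0.1, -3, 0, 0, 0, 0], [-0.1, -3, 0, 0, 0, 0], [-0.1, -3, 0, 0, 0, 0], [-0.1, -3, 0, 0, 0, 0], [0, -3, 0, 0, 0, 0], [0, 0, 0, 0, 0, 0], [0, 0, 0, 0, 0, 0], [0, 0, 0, 0, 0, 0]]
  ]
}}

```text
time_s: 15.25
tcp_pos: [0.6151, -0.1446, 0.1609]
eef_rot: [-0.001, 1.0, 0.0, 0.0]
force: [-0.7, 0.2, -1.8]
gripper_width: 0.0594
grasp_force: 30.0
```

>>> {"name": "carry_out", "arguments": {
  "series": [
    [[0, 0, 2, 0, 0, 0], [0, 0, 2, 0, 0, 0], [0, 0, 2, 0, 0, 0], [0, 0, 2, 0, 0, 0], [0, 0, 2, 0, 0, 0], [0, 0, 1.5, 0, 0, 0], [0, 0, 1, 0, 0, 0], [0, 0, 0.4, 0, 0, 0], [0, 0, 0, 0, 0, 0], [0, 0, 0, 0, 0, 0]]
  ]
}}

```text
time_s: 16.25
tcp_pos: [0.6157, -0.1462, 0.0324]
eef_rot: [-0.001, 1.0, -0.0, 0.001]
force: [-0.2, 0.5, -1.0]
gripper_width: 0.0595
grasp_force: 30.0
```

>>> {"name": "carry_out", "arguments": {
  "series": [
    [[0, 0, 0, 0, 0, 0], [0, 0, 0, 0, 0, 0], [0, 0, 0, 0, 0, 0], [0, 0, 0, 0, 0, 0], [0, 0, -0.5, 0, 0, 0], [0, 0, -1.5, 0, 0, 0], [0, 0, -3, 0, 0, 0], [0, 0, -4, 0, 0, 0], [0, 0, -4, 0, 0, 0], [0, 0, -4, 0, 0, 0], [0, 0, -4, 0, 0, 0], [0, 0, -3, 0, 0, 0], [1, 2, 0, 0, 0, 0], [1, 3, 0, 0, 0, 0], [1, 4, 0, 0, 0, 0], [1, 4, 0, 0, 0, 0], [1, 4, 0, 0, 0, 0], [0.9, 4, 0, 0, 0, 0], [0, 4, 0, 0, 0, 0], [0, 4, 0, 0, 0, 0]]
  ],
  "claw": 0.75
}}

```text
time_s: 18.25
tcp_pos: [0.5553, 0.1453, 0.2733]
eef_rot: [-0.001, 1.0, -0.0, 0.001]
force: [0.5, 0.1, 1.1]
gripper_width: 0.0656
grasp_force: 0.0
```

>>> {"name": "carry_out", "arguments": {
  "series": [
    [[0, 4, 0, 0, 0, 0], [0, 4, 0, 0, 0, 0], [0, 4, 0, 0, 0, 0], [0, 1.8, 0, 0, 0, 0], [0, 0, 0, 0, 0, 0], [0, 0, 0, 0, 0, 0], [0, 0, 0, 0, 0, 0]]
  ]
}}

```text
time_s: 18.95
tcp_pos: [0.5562, 0.28, 0.2721]
eef_rot: [0.0, 1.0, -0.0, 0.0]
force: [-0.9, -0.2, 0.1]
gripper_width: 0.0663
grasp_force: 0.0
```

```bash
python3 - <<'E'
from h import *
plan(.557,.281,.007,180)
wr('w2.png',umin=150)
snap('top','top2.png')
a=cv2.imread('pics/w2.png'); b=cv2.imread('pics/top2.png')[150:350,130:450]; b=cv2.resize(b,(480,300)); a=cv2.resize(a[:300],(480,225))
cv2.imwrite('pics/m2.png',np.vstack([a,b]))
E
```

```text
t 18.9 tcp [0.5562 0.28   0.2721] yaw 180.0 tilt [ 0.001 -0.001 -1.   ] az -0.0 shift -0.08 0.10 26.51 F [-0.9 -0.2  0.1] w 0.0663 q1,7 [0.04 0.71]
px [332.  63.] n 4043 z 0.022 xy 0.420 0.288 size 75 x 48 axis 153 [247. 245. 227.]
px [442. 160.] n 1990 z 0.018 xy 0.512 0.404 size 52 x 40 axis 157 [241. 240. 241.]
px [325. 203.] n 2260 z 0.028 xy 0.557 0.282 size 73 x 33 axis 1 [240. 172.  97.]
```

View pics/m2.png

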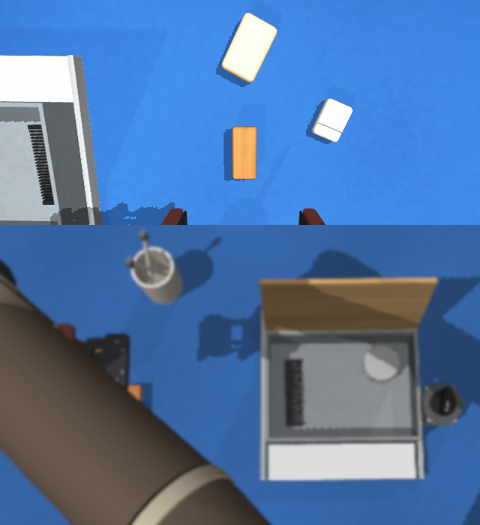

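Comb and jar are inside the tray (crop: comb (295,390), jar (380,362)). Next the brush.

>>> {"name": "carry_out", "arguments": {
  "series": [
    [[-0.1, 0.1, 1, 0, 0, 0], [0, 0, 3, 0, 0, 0], [0, 0, 4, 0, 0, 0], [0, 0, 4, 0, 0, 0], [0, 0, 4, 0, 0, 0], [0, 0, 4, 0, 0, 0], [0, 0, 3, 0, 0, 0], [0, 0, 2, 0, 0, 0], [0, 0, 1, 0, 0, 0], [0, 0, 0.6, 0, 0, 0], [0, 0, 0, 0, 0, 0], [0, 0, 0, 0, 0, 0]]
  ]
}}

```text
time_s: 20.25
tcp_pos: [0.5572, 0.283, 0.0066]
eef_rot: [-0.0, 1.0, 0.0, 0.001]
force: [-0.3, 0.8, -0.4]
gripper_width: 0.0654
grasp_force: 0.0
```

>>> {"name": "carry_out", "arguments": {
  "series": [
    [[0, 0, 0, 0, 0, 0], [0, 0, 0, 0, 0, 0], [0, 0, 0, 0, 0, 0], [0, 0, 0, 0, 0, 0], [0, 0, 0, 0, 0, 0], [0, 0, 0, 0, 0, 0], [0, 0, 0, 0, 0, 0]]
  ],
  "claw": 0
}}

```text
time_s: 20.95
tcp_pos: [0.5568, 0.2826, 0.0058]
eef_rot: [-0.001, 1.0, -0.0, 0.0]
force: [0.2, -1.6, 3.7]
gripper_width: 0.034
grasp_force: 30.0
```

>>> {"name": "carry_out", "arguments": {
  "series": [
    [[0, 0, -1, 0, 0, 0], [0, 0, -2, 0, 0, 0], [0, 0, -3, 0, 0, 0], [0, 0, -3, 0, 0, 0], [0, 0, -3, 0, 0, 0], [0, 0, -3, 0, 0, 0], [-0.6, -3.4, 0, 0, 0, 0], [-0.6, -3.4, 0, 0, 0, 0], [-0.6, -3.4, 0, 0, 0, 0], [-0.6, -3.4, 0, 0, 0, 0], [-0.6, -3.4, 0, 0, 0, 0], [-0.6, -3.4, 0, 0, 0, 0], [-0.6, -3.4, 0, 0, 0, 0], [-0.6, -3.4, 0, 0, 0, 0], [-0.6, -3.4, 0, 0, 0, 0], [-0.4, -3.3, 0, 0, 0, 0], [0, 0, 0, 0, 0, 0], [0, 0, 0, 0, 0, 0], [0, 0, 0, 0, 0, 0]]
  ]
}}

```text
time_s: 22.85
tcp_pos: [0.6148, -0.0547, 0.1561]
eef_rot: [-0.001, 1.0, 0.0, 0.0]
force: [0.1, -0.8, -0.4]
gripper_width: 0.0337
grasp_force: 30.0
```

>>> {"name": "carry_out", "arguments": {
  "series": [
    [[0, 0, 2, 0, 0, 0], [0, 0, 2, 0, 0, 0], [0, 0, 2, 0, 0, 0], [0, 0, 2, 0, 0, 0], [0, 0, 2, 0, 0, 0], [0, 0, 1.5, 0, 0, 0], [0, 0, 1, 0, 0, 0], [0, 0, 0.4, 0, 0, 0], [0, 0, 0, 0, 0, 0], [0, 0, 0, 0, 0, 0]]
  ]
}}

```text
time_s: 23.85
tcp_pos: [0.6156, -0.0561, 0.0274]
eef_rot: [-0.001, 1.0, -0.0, 0.001]
force: [-0.4, -0.4, 0.3]
gripper_width: 0.0336
grasp_force: 30.0
```

>>> {"name": "carry_out", "arguments": {
  "series": [
    [[0, 0, 0, 0, 0, 0], [0, 0, 0, 0, 0, 0], [0, 0, 0, 0, 0, 0], [0, 0, 0, 0, 0, 0], [0, 0, -0.5, 0, 0, 0], [0, 0, -1.5, 0, 0, 0], [0, 0, -3, 0, 0, 0], [0, 0, -4, 0, 0, 0], [0, 0, -4, 0, 0, 0], [0, 0, -4, 0, 0, 0], [0, 0, -4, 0, 0, 0], [0, 0, -3, 0, 0, 0], [0, 0, 0, 0, 0, 0]]
  ],
  "claw": 0.52
}}

```text
time_s: 25.15
tcp_pos: [0.6169, -0.0553, 0.2728]
eef_rot: [-0.001, 1.0, -0.0, 0.004]
force: [0.1, 0.2, -0.1]
gripper_width: 0.0458
grasp_force: 0.0
```

>>> {"name": "carry_out", "arguments": {
  "series": [
    [[1.4, 2.2, 0, 0, 0, 0], [2, 3.6, 0, 0, 0, 0], [2, 3.6, 0, 0, 0, 0], [2, 3.6, 0, 0, 0, 0], [2, 3.6, 0, 0, 0, 0], [2, 3.6, 0, 0, 0, 0], [2, 3.6, 0, 0, 0, 0], [2, 3.6, 0, 0, 0, 0], [2, 3.6, 0, 0, 0, 0], [2.2, 3.4, 0, 0, 0, 0], [0, 0, 0, 0, 0, 7], [0, 0, 0, 0, 0, 7], [0, 0, 0, 0, 0, 7], [0, 0, 0, 0, 0, 6], [0, 0, 0, 0, 0, 0], [0, 0, 0, 0, 0, 0], [0, 0, 0, 0, 0, 0]]
  ],
  "claw": 1
}}

```text
time_s: 26.85
tcp_pos: [0.4185, 0.2875, 0.2666]
eef_rot: [0.232, 0.973, -0.0, -0.0]
force: [-0.5, -0.6, -0.1]
gripper_width: 0.0878
grasp_force: 0.0
```

```bash
python3 - <<'E'
from h import *
plan(.420,.2875,.005,153)
wr(umin=150)
c,im,d=snap('side'); P=cloud(c,d).reshape(-1,3)
P=P[(P[:,0]>.49)&(P[:,0]<.655)&(P[:,1]>-.196)&(P[:,1]<.04)]
for z0,z1 in((.04,.052),(.055,.065),(.024,.032)): 
    q=P[(P[:,2]>z0)&(P[:,2]<z1)]; print(z0,len(q),q.min(0).round(3) if len(q) else '',q.max(0).round(3) if len(q) else '')
E
```

```text
t 26.9 tcp [0.4185 0.2875 0.2666] yaw 153.2 tilt [-0. -0. -1.] az 0.2 shift -0.13 0.07 26.16 F [-0.5 -0.6 -0.1] w 0.0878 q1,7 [0.05 0.18]
px [324. 203.] n 3176 z 0.022 xy 0.420 0.288 size 74 x 48 axis 152 [247. 243. 214.]
px [458. 230.] n 1844 z 0.018 xy 0.512 0.405 size 52 x 40 axis 157 [235. 235. 235.]
0.04 541 [ 0.49  -0.196  0.04 ] [ 0.654 -0.033  0.052]
0.055 374 [ 0.49  -0.196  0.055] [0.646 0.009 0.065]
0.024 170 [ 0.491 -0.196  0.024] [ 0.651 -0.033  0.032]
```

>>> {"name": "carry_out", "arguments": {
  "series": [
    [[-0.1, 0.1, 1, 0, 0, 0], [0, 0, 3, 0, 0, 0], [0, 0, 4, 0, 0, 0], [0, 0, 4, 0, 0, 0], [0, 0, 4, 0, 0, 0], [0, 0, 4, 0, 0, 0], [0, 0, 3, 0, 0, 0], [0, 0, 2, 0, 0, 0], [0, 0, 1, 0, 0, 0], [0, 0, 0.2, 0, 0, 0], [0, 0, 0, 0, 0, 0], [0, 0, 0, 0, 0, 0]]
  ]
}}

```text
time_s: 28.15
tcp_pos: [0.4206, 0.2885, 0.0056]
eef_rot: [0.233, 0.972, 0.001, 0.001]
force: [0.1, -0.4, 0.8]
gripper_width: 0.0876
grasp_force: 0.0
```

>>> {"name": "carry_out", "arguments": {
  "series": [
    [[0, 0, 0, 0, 0, 0], [0, 0, 0, 0, 0, 0], [0, 0, 0, 0, 0, 0], [0, 0, 0, 0, 0, 0], [0, 0, 0, 0, 0, 0], [0, 0, 0, 0, 0, 0], [0, 0, 0, 0, 0, 0]]
  ],
  "claw": 0
}}

```text
time_s: 28.85
tcp_pos: [0.42, 0.288, 0.0047]
eef_rot: [0.233, 0.972, -0.0, 0.0]
force: [-0.4, 0.1, 1.3]
gripper_width: 0.0477
grasp_force: 30.0
```

>>> {"name": "carry_out", "arguments": {
  "series": [
    [[0, 0, -1, 0, 0, 0], [0, 0, -2, 0, 0, 0], [0, 0, -3, 0, 0, -7], [0, 0, -3, 0, 0, -7], [0, 0, -3, 0, 0, -7], [0, 0, -3, 0, 0, -6], [-1, -3.8, 0, 0, 0, 0], [-1, -3.8, 0, 0, 0, 0], [-1, -3.8, 0, 0, 0, 0], [-1, -3.8, 0, 0, 0, 0], [-1, -3.8, 0, 0, 0, 0], [-1, -3.8, 0, 0, 0, 0], [-1, -3.8, 0, 0, 0, 0], [-1, -3.8, 0, 0, 0, 0], [-1, -3.8, 0, 0, 0, 0], [-1.1, -4, 0, 0, 0, 0], [-1.1, -4.1, 0, 0, 0, 0], [0, 0, 0, 0, 0, 0], [0, 0, 0, 0, 0, 0], [0, 0, 0, 0, 0, 0]]
  ]
}}

```text
time_s: 30.85
tcp_pos: [0.5322, -0.1336, 0.155]
eef_rot: [-0.001, 1.0, 0.0, -0.0]
force: [-0.1, -0.1, -0.4]
gripper_width: 0.0479
grasp_force: 30.0
```

```bash
python3 -c "
from h import *; plan(.532,-.135,.027,180)"
```

```text
t 30.9 tcp [ 0.5322 -0.1336  0.155 ] yaw -179.9 tilt [-0.     0.001 -1.   ] az 0.1 shift 0.02 -0.14 12.80 F [-0.1 -0.1 -0.4] w 0.0479 q1,7 [0.84 1.32]
```

>>> {"name": "carry_out", "arguments": {
  "series": [
    [[0, 0, 2, 0, 0, 0], [0, 0, 2, 0, 0, 0], [0, 0, 2, 0, 0, 0], [0, 0, 2, 0, 0, 0], [0, 0, 2, 0, 0, 0], [0, 0, 1.5, 0, 0, 0], [0, 0, 0.9, 0, 0, 0], [0, 0, 0.4, 0, 0, 0], [0, 0, 0, 0, 0, 0], [0, 0, 0, 0, 0, 0]]
  ]
}}

```text
time_s: 31.85
tcp_pos: [0.5329, -0.1348, 0.0273]
eef_rot: [-0.001, 1.0, -0.0, 0.0]
force: [-0.4, 1.8, -1.8]
gripper_width: 0.048
grasp_force: 30.0
```

>>> {"name": "carry_out", "arguments": {
  "series": [
    [[0, 0, 0, 0, 0, 0], [0, 0, 0, 0, 0, 0], [0, 0, 0, 0, 0, 0], [0, 0, 0, 0, 0, 0], [0, 0, -0.5, 0, 0, 0], [0, 0, -1.5, 0, 0, 0], [0, 0, -3, 0, 0, 0], [0, 0, -4, 0, 0, 0], [0, 0, -4, 0, 0, 0], [0, 0, -4, 0, 0, 0], [0, 0, -4, 0, 0, 0], [0, 0, -3, 0, 0, 0], [0, 0, 0, 0, 0, 0]]
  ],
  "claw": 0.66
}}

```text
time_s: 33.15
tcp_pos: [0.5344, -0.1342, 0.2721]
eef_rot: [-0.001, 1.0, -0.001, 0.004]
force: [1.7, -0.2, -0.3]
gripper_width: 0.0581
grasp_force: 0.0
```

>>> {"name": "carry_out", "arguments": {
  "series": [
    [[0.1, 2, 0, 0, 0, 0], [0.2, 4, 0, 0, 0, 0], [0.2, 4, 0, 0, 0, 0], [0.2, 4, 0, 0, 0, 0], [0.2, 4, 0, 0, 0, 0], [0.2, 4, 0, 0, 0, 0], [0.2, 4, 0, 0, 0, 0], [0.2, 4, 0, 0, 0, 0], [0.2, 4, 0, 0, 0, 0], [0.2, 4, 0, 0, 0, 0], [0.1, 4, 0, 0, 0, 0], [0, 4, 0, 0, 0, 0], [0, 4, 0, 0, 0, 0], [0, 4, 0, 0, 0, 0], [0, 0, 0, 0, 0, 8], [0, 0, 0, 0, 0, 8], [0, 0, 0, 0, 0, 7], [0, 0, 0, 0, 0, 0], [0, 0, 0, 0, 0, 0], [0, 0, 0, 0, 0, 0]]
  ],
  "claw": 0.9
}}

```text
time_s: 35.15
tcp_pos: [0.5118, 0.4049, 0.2667]
eef_rot: [0.197, 0.98, -0.0, -0.0]
force: [0.0, 0.9, -0.5]
gripper_width: 0.0791
grasp_force: 0.0
```

```bash
python3 - <<'E'
from h import *
plan(.512,.4045,.004,157)
wr(umin=150)
E
```

```text
t 35.1 tcp [0.5118 0.4049 0.2667] yaw 157.2 tilt [-0. -0. -1.] az 0.2 shift -0.03 -0.03 26.27 F [ 0.   0.9 -0.5] w 0.0791 q1,7 [-0.19  0.1 ]
px [324. 203.] n 1802 z 0.018 xy 0.512 0.405 size 52 x 39 axis 158 [246. 246. 246.]
```

>>> {"name": "carry_out", "arguments": {
  "series": [
    [[0, 0, 1, 0, 0, 0], [0, 0, 3, 0, 0, 0], [0, 0, 4, 0, 0, 0], [0, 0, 4, 0, 0, 0], [0, 0, 4, 0, 0, 0], [0, 0, 4, 0, 0, 0], [0, 0, 3, 0, 0, 0], [0, 0, 2, 0, 0, 0], [0, 0, 1, 0, 0, 0], [0, 0, 0.3, 0, 0, 0], [0, 0, 0, 0, 0, 0], [0, 0, 0, 0, 0, 0]]
  ]
}}

```text
time_s: 36.4
tcp_pos: [0.5126, 0.4059, 0.0052]
eef_rot: [0.199, 0.98, 0.001, 0.001]
force: [0.2, -0.2, 0.0]
gripper_width: 0.079
grasp_force: 0.0
```

>>> {"name": "carry_out", "arguments": {
  "series": [
    [[0, 0, 0, 0, 0, 0], [0, 0, 0, 0, 0, 0], [0, 0, 0, 0, 0, 0], [0, 0, 0, 0, 0, 0], [0, 0, 0, 0, 0, 0], [0, 0, 0, 0, 0, 0], [0, 0, 0, 0, 0, 0]]
  ],
  "claw": 0
}}

```text
time_s: 37.1
tcp_pos: [0.5119, 0.4051, 0.0037]
eef_rot: [0.199, 0.98, -0.0, 0.0]
force: [-0.1, 0.0, 1.2]
gripper_width: 0.0396
grasp_force: 30.0
```

>>> {"name": "carry_out", "arguments": {
  "series": [
    [[0, 0, -1, 0, 0, 0], [0, 0, -2, 0, 0, 0], [0, 0, -4, 0, 0, -8], [0, 0, -4, 0, 0, -8], [0, 0, -4, 0, 0, -7], [-0.1, -2, 0, 0, 0, 0], [-0.1, -4, 0, 0, 0, 0], [-0.1, -4, 0, 0, 0, 0], [-0.1, -4, 0, 0, 0, 0], [-0.1, -4, 0, 0, 0, 0], [-0.1, -4, 0, 0, 0, 0], [-0.1, -4, 0, 0, 0, 0], [-0.1, -4, 0, 0, 0, 0], [-0.1, -4, 0, 0, 0, 0], [-0.1, -4, 0, 0, 0, 0], [-0.1, -4, 0, 0, 0, 0], [-0.2, -4.5, 0, 0, 0, 0], [0, 0, 0, 0, 0, 0], [0, 0, 0, 0, 0, 0], [0, 0, 0, 0, 0, 0]]
  ]
}}

```text
time_s: 39.1
tcp_pos: [0.5255, -0.0587, 0.1547]
eef_rot: [-0.001, 1.0, 0.0, 0.001]
force: [-0.2, 0.3, -1.5]
gripper_width: 0.0399
grasp_force: 30.0
```

```bash
python3 -c "
from h import *; plan(.525,-.060,.026,180)"
```

```text
t 39.1 tcp [ 0.5255 -0.0587  0.1547] yaw -179.9 tilt [ 0.001  0.    -1.   ] az 0.1 shift 0.05 -0.13 12.87 F [-0.2  0.3 -1.5] w 0.0399 q1,7 [0.77 1.15]
```

>>> {"name": "carry_out", "arguments": {
  "series": [
    [[0, 0, 2, 0, 0, 0], [0, 0, 2, 0, 0, 0], [0, 0, 2, 0, 0, 0], [0, 0, 2, 0, 0, 0], [0, 0, 2, 0, 0, 0], [0, 0, 1.5, 0, 0, 0], [0, 0, 0.9, 0, 0, 0], [0, 0, 0.4, 0, 0, 0], [0, 0, 0, 0, 0, 0], [0, 0, 0, 0, 0, 0]]
  ]
}}

```text
time_s: 40.1
tcp_pos: [0.5259, -0.0598, 0.0263]
eef_rot: [-0.001, 1.0, -0.0, 0.001]
force: [0.7, 0.1, -0.1]
gripper_width: 0.0393
grasp_force: 30.0
```

>>> {"name": "carry_out", "arguments": {
  "series": [
    [[0, 0, 0, 0, 0, 0], [0, 0, 0, 0, 0, 0], [0, 0, 0, 0, 0, 0], [0, 0, 0, 0, 0, 0], [0, 0, -0.5, 0, 0, 0], [0, 0, -1.5, 0, 0, 0], [0, 0, -3, 0, 0, 0], [0, 0, -4, 0, 0, 0], [0, 0, -4, 0, 0, 0], [0, 0, -4, 0, 0, 0], [0, 0, -4, 0, 0, 0], [0, 0, -4, 0, 0, 0], [0, 0, -3, 0, 0, 0], [0, 4, 0, 0, 0, 0], [0, 4, 0, 0, 0, 0], [0, 4, 0, 0, 0, 0], [0, 4, 0, 0, 0, 0], [0, 2, 0, 0, 0, 0], [0, 0, 0, 0, 0, 0], [0, 0, 0, 0, 0, 0]]
  ],
  "claw": 0.56
}}

```text
time_s: 42.1
tcp_pos: [0.5249, 0.1202, 0.3063]
eef_rot: [-0.001, 1.0, -0.0, 0.0]
force: [0.1, -1.1, -0.3]
gripper_width: 0.0493
grasp_force: 0.0
```

```bash
python3 - <<'E'
from h import *
plan(.575,-.06,.3,180)
c,im,d=snap('top'); snap('wrist','w3.png')
a=cv2.imread('pics/w3.png'); b=cv2.resize(im[150:350,140:460,::-1],(512,320)); a=cv2.resize(a[:300],(512,240))
cv2.imwrite('pics/m3.png',np.vstack([a,b]))
E
```

```text
t 42.1 tcp [0.5249 0.1202 0.3063] yaw -179.9 tilt [ 0. -0. -1.] az 0.1 shift -5.01 -18.02 0.63 F [ 0.1 -1.1 -0.3] w 0.0493 q1,7 [0.52 0.94]
```

View pics/m3.png

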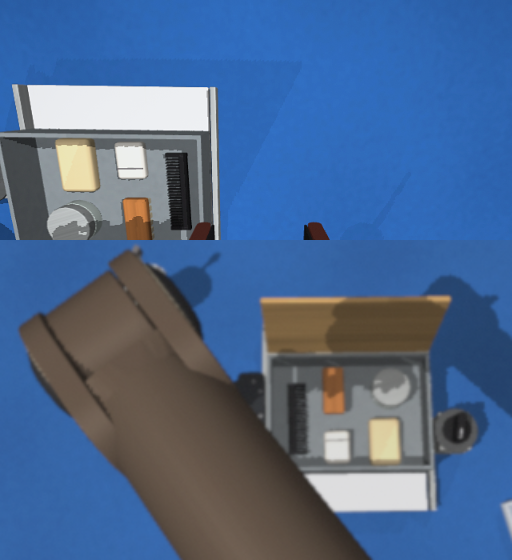

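All five lie flat in the tray (lower panel: comb (297,418), brush (333,390), jar (391,386), floss (337,445), soap (384,440)). Next I'll go behind the lid with the gripper closed.

>>> {"name": "carry_out", "arguments": {
  "series": [
    [[0, 0, -2, 0, 0, 0], [-2, -2, -0.5, 0, 0, 0], [-2.5, -2, 0, 0, 0, 0], [-2.5, -2, 0, 0, 0, 0], [-2.5, -2, 0, 0, 0, 0], [-2.5, -2, 0, 0, 0, 0], [-2.5, -2, 0, 0, 0, 0], [-2.5, -2, 0, 0, 0, 0], [-2.5, -2, 0, 0, 0, 0], [-2.5, 0, 0, 0, 0, 0], [0, 0, 0, 0, 0, 0], [0, 0, 0, 0, 0, 0], [0, 0, 2, 0, 0, 0], [0, 0, 3, 0, 0, 0], [0, 0, 3, 0, 0, 0], [0, 0, 2.5, 0, 0, 0], [0, 0, 0, 0, 0, 0], [0, 0, 0, 0, 0, 0]]
  ],
  "claw": 0
}}

```text
time_s: 44.0
tcp_pos: [0.7449, -0.0402, 0.2268]
eef_rot: [-0.0, 1.0, -0.0, 0.0]
force: [-0.5, 0.6, -0.4]
gripper_width: 0.0006
grasp_force: 0.0
```

```bash
cat >> h.py <<'E'
def lid():
    for n in('top','side'):
        c,im,d=snap(n); P=cloud(c,d).reshape(-1,3)
        q=P[(P[:,0]>.42)&(P[:,0]<.75)&(abs(P[:,1]+.08)<.12)&(P[:,2]>.105)&(P[:,2]<.27)]
        if len(q)>100: print(n,len(q),'lid pts',np.percentile(q[:,0],[2,50,98]).round(3),np.percentile(q[:,2],[2,50,98]).round(3))
E
python3 - <<'E'
from h import *
plan(.683,-.04,.2225,180); lid()
E
```

```text
t 44.0 tcp [ 0.7449 -0.0402  0.2268] yaw -180.0 tilt [ 0. -0. -1.] az 0.0 shift 6.19 0.02 0.43 F [-0.5  0.6 -0.4] w 0.0006 q1,7 [0.46 1.19]
top 2314 lid pts [0.668 0.68  0.696] [0.108 0.194 0.262]
side 1957 lid pts [0.669 0.681 0.745] [0.11  0.204 0.262]
```

>>> {"name": "carry_out", "arguments": {
  "series": [
    [[1, 0, 0.1, 0, 0, 0], [1, 0, 0.1, 0, 0, 0], [1, 0, 0.1, 0, 0, 0], [1, 0, 0.1, 0, 0, 0], [1.1, 0, 0, 0, 0, 0], [1.1, 0, 0, 0, 0, 0], [1.2, 0, 0.1, 0, 0, 0], [1.2, 0, 0.1, 0, 0, 0], [1.2, 0, 0.1, 0, 0, 0], [1.2, 0, 0.3, 0, 0, 0], [1.2, 0, 0.4, 0, 0, 0], [1.1, 0, 0.5, 0, 0, 0], [1, 0, 0.6, 0, 0, 0], [1, 0, 0.7, 0, 0, 0], [1, 0, 0.8, 0, 0, 0], [0, 0, 0, 0, 0, 0], [0, 0, 0, 0, 0, 0]]
  ]
}}

```text
time_s: 45.8
tcp_pos: [0.5831, -0.0399, 0.1871]
eef_rot: [-0.0, 1.0, -0.0, 0.001]
force: [-0.1, 0.1, 1.3]
gripper_width: 0.0005
grasp_force: 0.0
```

```bash
python3 - <<'E'
from h import *
plan(.558,-.04,.1594,180); lid()
E
```

```text
t 45.8 tcp [ 0.5831 -0.0399  0.1871] yaw -179.9 tilt [ 0.002 -0.001 -1.   ] az 0.1 shift 2.51 -0.01 2.77 F [-0.1  0.1  1.3] w 0.0005 q1,7 [0.69 1.11]
top 735 lid pts [0.537 0.556 0.635] [0.124 0.199 0.213]
side 2497 lid pts [0.537 0.598 0.65 ] [0.107 0.158 0.22 ]
```

>>> {"name": "carry_out", "arguments": {
  "series": [
    [[0.9, 0, 0.8, 0, 0, 0], [0.8, 0, 0.9, 0, 0, 0], [0.8, 0, 1, 0, 0, 0], [0.6, 0, 1.1, 0, 0, 0], [0.5, 0, 1.1, 0, 0, 0], [0.5, 0, 1.1, 0, 0, 0], [0.3, 0, 0.9, 0, 0, 0], [0.2, 0, 0.9, 0, 0, 0], [0.1, 0, 0.9, 0, 0, 0], [0.1, 0, 0.7, 0, 0, 0], [0, 0, 0.3, 0, 0, 0], [0, 0, 0.2, 0, 0, 0], [0, 0, 0, 0, 0, 0], [0, 0, 0, 0, 0, 0]]
  ]
}}

```text
time_s: 47.3
tcp_pos: [0.5383, -0.04, 0.0904]
eef_rot: [-0.0, 1.0, -0.001, 0.004]
force: [-2.0, -3.3, 30.5]
gripper_width: 0.0001
grasp_force: 15.2
```

```bash
python3 - <<'E'
from h import *
plan(.535,-.04,.088,180)
for n in('side',):
    c,im,d=snap(n); P=cloud(c,d).reshape(-1,3)
    q=P[(P[:,0]>.50)&(P[:,0]<.66)&(P[:,1]>-.19)&(P[:,1]<.04)&(P[:,2]>.075)&(P[:,2]<.1)]
    s=np.linalg.lstsq(np.c_[q[:,:2],np.ones(len(q))],q[:,2],rcond=None)[0]; print(len(q),'slope',s.round(4),np.median(q[:,2]))
E
```

```text
t 47.3 tcp [ 0.5383 -0.04    0.0904] yaw -180.0 tilt [ 0.008 -0.002 -1.   ] az 0.0 shift 0.33 -0.00 0.24 F [-2.  -3.3 30.5] w 0.0001 q1,7 [0.69 1.01]
3330 slope [-0.0009 -0.001   0.09  ] 0.08945397002057759
```

>>> {"name": "carry_out", "arguments": {
  "series": [
    [[0, 0, -1, 0, 0, 0], [0, 0, -2.5, 0, 0, 0], [0, 0, -2.5, 0, 0, 0], [2, -0.6, 0, 0, 0, 0], [2, -0.6, 0, 0, 0, 0], [2, -0.6, 0, 0, 0, 0], [2, -0.6, 0, 0, 0, 0], [2, -0.7, 0, 0, 0, 0], [2, -0.7, 0, 0, 0, 0], [0, 0, 2, 0, 0, 0], [0, 0, 3, 0, 0, 0], [0, 0, 3, 0, 0, 0], [0, 0, 2, 0, 0, 0], [0, 0, 0, 0, 0, 0], [0, 0, 0, 0, 0, 0]]
  ]
}}

```text
time_s: 48.85
tcp_pos: [0.4145, -0.0775, 0.0469]
eef_rot: [-0.001, 1.0, 0.0, -0.0]
force: [0.3, -0.3, 0.7]
gripper_width: 0.0006
grasp_force: 0.0
```

```bash
cat >> h.py <<'E'
def lidpose():
    for n in('side','top'):
        c,im,d=snap(n); P=cloud(c,d).reshape(-1,3)
        q=P[(P[:,0]>.44)&(P[:,0]<.74)&(P[:,1]>-.215)&(P[:,1]<.055)&(P[:,2]>.082)&(P[:,2]<.1)]
        s=np.linalg.lstsq(np.c_[q[:,:2],np.ones(len(q))],q[:,2],rcond=None)[0]
        print(n,len(q),'lid slope %.4f z %.4f'%(s[0],np.median(q[:,2])),'rect',[np.round(v,1) for v in cv2.minAreaRect((q[:,:2]*1000).astype(np.float32))], 'x 2..98',np.percentile(q[:,0],[1,50,99]).round(4))
E
python3 - <<'E'
from h import *
plan(.475,-.078,.05,180); lidpose()
E
```

```text
t 48.9 tcp [ 0.4145 -0.0775  0.0469] yaw -179.9 tilt [-0.     0.001 -1.   ] az 0.1 shift -6.05 -0.05 -0.31 F [ 0.3 -0.3  0.7] w 0.0006 q1,7 [0.86 1.02]
side 5458 lid slope -0.0015 z 0.0895 rect [array([581.1, -75.9]), array([256.6, 184.3]), np.float64(89.3)] x 2..98 [0.4913 0.5813 0.6709]
top 7367 lid slope -0.0021 z 0.0903 rect [array([580.6, -78.4]), array([248.8, 184.9]), np.float64(89.2)] x 2..98 [0.4909 0.5803 0.6699]
```

>>> {"name": "carry_out", "arguments": {
  "series": [
    [[-1.5, 0, 0, 0, 0, 0], [-1.5, 0, 0, 0, 0, 0], [-1.5, 0, 0, 0, 0, 0], [-1.2, 0, 0, 0, 0, 0], [-0.8, 0, 0, 0, 0, 0], [-0.8, 0, 0, 0, 0, 0], [-0.8, 0, 0, 0, 0, 0], [-0.8, 0, 0, 0, 0, 0], [-0.8, 0, 0, 0, 0, 0], [-0.5, 0, 0, 0, 0, 0], [-0.3, 0, 0, 0, 0, 0], [0, 0, 0, 0, 0, 0], [0, 0, 0, 0, 0, 0]]
  ]
}}

```text
time_s: 50.25
tcp_pos: [0.52, -0.0773, 0.0468]
eef_rot: [-0.001, 1.0, 0.0, 0.001]
force: [0.2, 0.1, -0.3]
gripper_width: -0.0
grasp_force: 0.1
```

```bash
python3 - <<'E'
from h import *
plan(.526,-.078,.05,180); lidpose()
E
```

```text
t 50.2 tcp [ 0.52   -0.0773  0.0468] yaw -179.9 tilt [ 0.001  0.001 -1.   ] az 0.1 shift -0.60 -0.07 -0.32 F [ 0.2  0.1 -0.3] w -0.0000 q1,7 [0.73 1.03]
side 5083 lid slope -0.0016 z 0.0895 rect [array([623.1, -77.7]), array([257.5, 183.8]), np.float64(89.4)] x 2..98 [0.5356 0.6281 0.7127]
top 4151 lid slope -0.0036 z 0.0902 rect [array([622.7, -78.8]), array([248.6, 185.1]), np.float64(89.1)] x 2..98 [0.5355 0.6591 0.7126]
```

>>> {"name": "carry_out", "arguments": {
  "series": [
    [[-0.2, 0, 0, 0, 0, 0], [-0.2, 0, 0, 0, 0, 0], [-0.2, 0, 0, 0, 0, 0], [0, 0, 0, 0, 0, 0], [0, 0, 0, 0, 0, 0]]
  ]
}}

```text
time_s: 50.85
tcp_pos: [0.5255, -0.0776, 0.0466]
eef_rot: [-0.001, 1.0, 0.0, 0.0]
force: [-3.9, 2.6, 1.2]
gripper_width: 0.0006
grasp_force: 1.6
```

>>> {"name": "carry_out", "arguments": {
  "series": [
    [[-0.2, 0, 0, 0, 0, 0], [-0.2, 0, 0, 0, 0, 0], [0, 0, 0, 0, 0, 0], [0, 0, 0, 0, 0, 0]]
  ]
}}

```text
time_s: 51.25
tcp_pos: [0.5253, -0.0778, 0.046]
eef_rot: [-0.001, 1.0, -0.001, -0.004]
force: [-16.9, 1.3, 12.6]
gripper_width: 0.0005
grasp_force: 8.5
```

>>> {"name": "carry_out", "arguments": {
  "series": [
    [[1, 0, 0, 0, 0, 0], [2, 0, 0, 0, 0, 0], [2, 0, 0, 0, 0, 0], [0, 0, -3, 0, 0, 0], [0, 0, -4, 0, 0, 0], [0, 0, -4, 0, 0, 0], [0, 0, -4, 0, 0, 0], [0, 0, -3, 0, 0, 0], [0, 0, 0, 0, 0, 0], [0, 0, 0, 0, 0, 0]]
  ],
  "claw": 0.3
}}

```text
time_s: 52.25
tcp_pos: [0.48, -0.0787, 0.227]
eef_rot: [0.0, 1.0, -0.001, 0.001]
force: [-0.1, 0.3, -0.4]
gripper_width: 0.0264
grasp_force: 0.0
```

```bash
cat >> h.py <<'E'
def knob():
    for n in('top','side','wrist'):
        c,im,d=snap(n); P=cloud(c,d).reshape(-1,3)
        q=P[(abs(P[:,0]-.543)<.04)&(P[:,1]<-.213)&(P[:,1]>-.275)&(P[:,2]>.093)&(P[:,2]<.112)]
        if len(q)>20: 
            (x,y),(w,h),a=cv2.minAreaRect((q[:,:2]*1000).astype(np.float32)); a=a if w>h else a+90
            print(n,len(q),'bar',round(x,1),round(y,1),'%.0fx%.0f axis %.1f'%(max(w,h),min(w,h),a%180),'ztop',np.percentile(q[:,2],90).round(4))
E
python3 - <<'E'
from h import *
knob(); lidpose(); plan(.543,-.242,.12,171.5)
E
```

```text
side 102 bar 543.6 -238.5 40x16 axis 167.8 ztop 0.1036
wrist 1098 bar 543.8 -241.7 42x14 axis 172.1 ztop 0.1037
side 5419 lid slope -0.0020 z 0.0895 rect [array([628.9, -76.6]), array([255.9, 182.9]), np.float64(89.4)] x 2..98 [0.5385 0.628  0.7179]
top 4306 lid slope -0.0029 z 0.0902 rect [array([628.1, -79. ]), array([248.6, 184.6]), np.float64(89.2)] x 2..98 [0.5428 0.6622 0.718 ]
t 52.5 tcp [ 0.479  -0.078   0.2257] yaw -179.9 tilt [-0.001  0.001 -1.   ] az 8.6 shift -8.76 -15.28 10.57 F [ 0.4  0.6 -0.3] w 0.0263 q1,7 [0.99 1.28]
```

>>> {"name": "carry_out", "arguments": {
  "series": [
    [[0, 0, 0, 0, 0, 8], [-1.4, -2.5, 0, 0, 0, 0], [-1.4, -2.5, 0, 0, 0, 0], [-1.4, -2.5, 0, 0, 0, 0], [-1.5, -2.6, 0, 0, 0, 0], [-1.5, -2.6, 0, 0, 0, 0], [-1.5, -2.6, 0, 0, 0, 0], [0, 0, 3, 0, 0, 0], [0, 0, 3, 0, 0, 0], [0, 0, 2.5, 0, 0, 0], [0, 0, 2, 0, 0, 0], [0, 0, 0, 0, 0, 0], [0, 0, 0, 0, 0, 0], [0, 0, 0, 0, 0, 0]]
  ]
}}

```text
time_s: 53.9
tcp_pos: [0.5452, -0.2414, 0.1227]
eef_rot: [0.069, 0.998, -0.0, 0.001]
force: [0.2, -0.1, -0.9]
gripper_width: 0.0263
grasp_force: 0.0
```

```bash
python3 - <<'E'
from h import *
plan(.5438,-.2417,.079,172); knob()
E
```

```text
t 53.9 tcp [ 0.5452 -0.2414  0.1227] yaw 172.1 tilt [ 0.001 -0.    -1.   ] az 0.1 shift 0.13 -0.05 4.37 F [ 0.2 -0.1 -0.9] w 0.0263 q1,7 [0.98 1.28]
side 103 bar 543.5 -238.8 40x19 axis 173.6 ztop 0.1039
wrist 2284 bar 543.6 -242.1 42x14 axis 171.6 ztop 0.1038
```

>>> {"name": "carry_out", "arguments": {
  "series": [
    [[0.1, 0, 1, 0, 0, 0], [0, 0, 1.4, 0, 0, 0], [0, 0, 1.2, 0, 0, 0], [0, 0, 0.7, 0, 0, 0], [0, 0, 0, 0, 0, 0], [0, 0, 0, 0, 0, 0]]
  ]
}}

```text
time_s: 54.65
tcp_pos: [0.5435, -0.2412, 0.0784]
eef_rot: [0.069, 0.998, 0.0, -0.0]
force: [0.3, -0.4, 0.7]
gripper_width: 0.0265
grasp_force: 0.0
```

>>> {"name": "carry_out", "arguments": {
  "series": [
    [[0, 0, 0, 0, 0, 0], [0, 0, 0, 0, 0, 0], [0, 0, 0, 0, 0, 0], [0, 0, 0, 0, 0, 0], [0, 0, 0, 0, 0, 0]]
  ],
  "claw": 0
}}

```text
time_s: 55.15
tcp_pos: [0.5437, -0.2422, 0.0791]
eef_rot: [0.07, 0.998, -0.001, 0.0]
force: [-1.0, -4.3, 3.9]
gripper_width: 0.014
grasp_force: 30.0
```

>>> {"name": "carry_out", "arguments": {
  "series": [
    [[0, 0, 0, 0, 0, 5], [0, 0, 0, 0, 0, 5], [0, 0, 0, 0, 0, 5], [0, 0, 0, 0, 0, 5], [0, 0, 0, 0, 0, 5], [0, 0, 0, 0, 0, 5], [0, 0, 0, 0, 0, 5], [0, 0, 0, 0, 0, 5], [0, 0, 0, 0, 0, 5], [0, 0, 0, 0, 0, 5], [0, 0, 0, 0, 0, 5], [0, 0, 0, 0, 0, 5], [0, 0, 0, 0, 0, 5], [0, 0, 0, 0, 0, 5], [0, 0, 0, 0, 0, 2], [0, 0, 0, 0, 0, 0], [0, 0, 0, 0, 0, 0]]
  ]
}}

```text
time_s: 56.85
tcp_pos: [0.5444, -0.2415, 0.0791]
eef_rot: [0.642, 0.767, 0.0, 0.001]
force: [4.5, -3.2, 2.8]
gripper_width: 0.0137
grasp_force: 29.9
```

```bash
python3 - <<'E'
from h import *
plan(.5438,-.2417,.079,100); print(sense()['ft_torque'].round(2)); knob()
E
```

```text
t 56.9 tcp [ 0.5444 -0.2415  0.0791] yaw 100.2 tilt [ 0.002 -0.    -1.   ] az 0.2 shift -0.01 -0.06 0.01 F [ 4.5 -3.2  2.8] w 0.0137 q1,7 [0.77 0.16]
[-0.75 -1.01 -0.07]
top 22 bar 544.9 -226.8 21x13 axis 140.4 ztop 0.1049
side 122 bar 543.5 -237.4 37x36 axis 48.9 ztop 0.1079
wrist 4423 bar 546.3 -238.5 38x32 axis 118.8 ztop 0.1063
```

>>> {"name": "carry_out", "arguments": {
  "series": [
    [[0, 0, 0, 0, 0, 1], [0, 0, 0, 0, 0, 1], [0, 0, 0, 0, 0, 0], [0, 0, 0, 0, 0, 0], [0, 0, 0, 0, 0, 0]]
  ]
}}

```text
time_s: 57.5
tcp_pos: [0.5444, -0.2415, 0.0791]
eef_rot: [0.655, 0.756, 0.0, 0.001]
force: [4.2, -2.6, 2.5]
gripper_width: 0.0141
grasp_force: 30.2
```

>>> {"name": "carry_out", "arguments": {
  "series": [
    [[0, 0, 0, 0, 0, 0], [0, 0, 0, 0, 0, 0], [0, 0, 0, 0, 0, 0], [0, 0, 0, 0, 0, 0], [0, 0, -1, 0, 0, 0], [0, 0, -2, 0, 0, 0], [0, 0, -3, 0, 0, 0], [0, 0, -4, 0, 0, 0], [0, 0, -4, 0, 0, 0], [0, 0, -2, 0, 0, 0], [0, 0, 0, 0, 0, 0], [0, 0, 0, 0, 0, 0]]
  ],
  "claw": 0.3
}}

```text
time_s: 58.7
tcp_pos: [0.5432, -0.2414, 0.2389]
eef_rot: [0.656, 0.755, -0.0, 0.0]
force: [-0.1, -0.3, 0.5]
gripper_width: 0.0261
grasp_force: 0.0
```

```bash
python3 - <<'E'
from h import *
plan(.5438,-.2417,.3,100); knob(); lidpose()
c,im,d=snap('side','side9.png')
E
```

```text
t 58.7 tcp [ 0.5432 -0.2414  0.2389] yaw 98.1 tilt [ 0.    -0.001 -1.   ] az -1.9 shift -0.04 0.05 -6.11 F [-0.1 -0.3  0.5] w 0.0261 q1,7 [0.83 0.24]
top 107 bar 543.1 -241.8 41x14 axis 99.4 ztop 0.1057
side 74 bar 543.7 -238.4 49x14 axis 97.8 ztop 0.104
wrist 946 bar 543.9 -242.2 42x14 axis 100.2 ztop 0.1039
side 5413 lid slope -0.0011 z 0.0895 rect [array([628.9, -77.2]), array([257. , 183.2]), np.float64(89.3)] x 2..98 [0.5385 0.628  0.7179]
top 7368 lid slope -0.0017 z 0.0902 rect [array([627.5, -79.2]), array([249. , 184.7]), np.float64(89.2)] x 2..98 [0.5367 0.6249 0.7168]
```

View pics/side9.png

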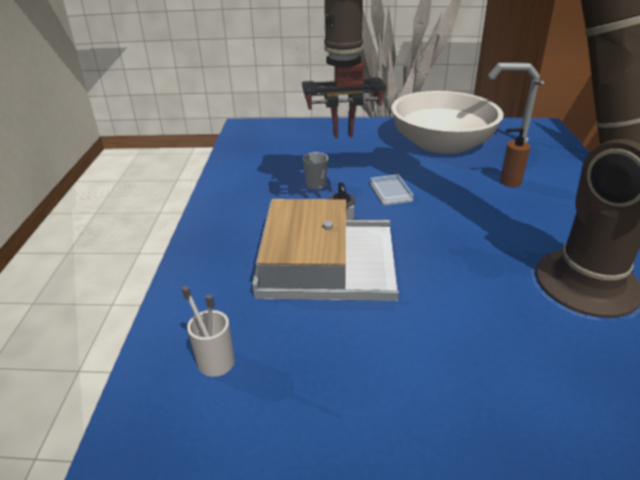

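The side view shows the lid shut, the tray against its end stop at (300,245), no items left loose, and the bystanders where they started. The knob bar now lies at about 100°, which is about 1.39 rad.

```bash
python3 -c "
from cell import sign_off; print(sign_off())"
```

```text
the job is handed in; nothing more can be done
None
```

The job is handed in, with no verdict shown: all five toiletries are in the tray, the lid is shut, the tray is against its end stop, the clamp is tight at about 1.39 rad, and the bystanders are where they started.

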